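# Load a gauge head from its foam tray into the sprung stage

## Robot

A 6-joint arm with a two-finger parallel gripper is mounted at the origin on the work surface. World frame = base frame: x ahead of the robot, y to its left, z up, the work surface at z = 0. Lengths are in m, angles in rad, forces in N, time in s.
With the tool pointing down it reaches from about 0.275 to 0.975 m from the base axis. Payload 8.4 kg.
Tool frame: the origin (TCP) lies at the very end of the fingers, on their centre line; the grasp point (between the pads) lies 19 mm behind it; z points along the fingers, y is the line along which they close (so a half turn about z gives the same grasp; the last joint's range is limited). The gripper opens to 92 mm and grips with 3 to 60 N. Pads are 20 mm wide; open, the fingers measure 128 mm over their backs; the gripper's body (75 mm by 189 mm) begins 69 mm behind the grasp point.
Start: joints at [-1.306, 0.353, 1.633, -0, 1.155, -0.002], TCP at [0.165, -0.603, 0.215] pointing down, gripper open.
Joint ranges: [-2.63, 2.63], [-0.92, 2.1], [0.06, 2.66], [-1.3, 4.44], [0, 2.69], [-3.02, 3.02]. Speed limits (rad/s): [2.22, 2.22, 2.79, 3.14, 3.14, 3.14].

## Interface

Orientations are given as a rotation vector (axis times angle).
In Python, from workcell import manip gives the robot as it stands.
- The arm moves only by the shell command python3 -m inch 'ROWS' [FORCE]. ROWS is JSON, one flat list of numbers, 7 for each row, row after row: the shift along the world's x, y, z in cm, then the turn, a rotation vector about the world's x, y, z in degrees, then the finger opening in cm, from 0 to 9.19. A call has 1 to 5 rows; each row is the pose to reach, as a shift and turn from the pose commanded when the call began; what a row does not reach only later rows make up. A row lasts 1/8 s, in which the tool goes at most 62.5 mm and 10.7 degrees, less where a joint would pass 70% of its speed; a pose out of reach is approached as far as the arm can. A call with a gripper value outside its range is refused whole. The fingers move at their own pace and stop on an object; FORCE is the grip in N (left out, the last holds). Time passes only in rows, so rows that repeat a pose let the fingers close. It gives the time, the measured TCP pose, the force, the opening and the grip force at its end, in the units of the state.
- manip.get_obs(): the state, without advancing time (a new reading comes with each control period).
- manip.grab_frame(name): name is "scene" or "top"; returns a dict with "image" (480x640x3 uint8, blue, green, red), "range_z" (480x640 float32, m along the optical axis (not along the pixel's ray), 0 where there is no reading), "intrinsics" (3x3 intrinsics, pixels), "xyz" and "rotation" of the camera in the world. Camera axes: x right, y down, z forward; pixel columns grow to the right and rows downward; lengths in m; the calibration is good to about 2 mm. A picture is of the moment at which its call begins.
- manip.close_job(): hands the job in; it is judged then, once.
Trained networks look in the newest picture that a camera, given by its name, has taken for a name from the list of things; names that differ only in an ending like _2 or _b are one class to them, and where a whole thing is asked for, a point or a joint stands for the part that bears it (a point fixed in the world has none). Each returns a list of dicts, best first, with "score" (0 to 1); they miss things now and then, are a little off and sometimes report something else, mostly with a low value. They report only what shows in the picture. A call takes as long as a camera call. They do not tell look-alikes from the thing itself.
- manip.look_for(target, camera): "at" ([column, row] in pixels, amid what is visible of it).
- manip.mark_of(target, camera): "at" ([column, row] in pixels: a listed point, or the origin of a listed thing).
The state is a dict: "time_s": time; "joints": joint angles; "qvel": joint speeds; "joint_efforts": joint torques, N m; "tcp_pos": TCP position; "tool_rot": TCP orientation; "ft_force": force on the tool from outside, world axes, zero at the start; "moment": the same for the moment, N m; "width": finger opening in m; "grasp_force": force on a finger pad.
Only numpy, scipy, OpenCV 4.12 (cv2) and the standard library are available. Lean on these libraries where they do the work, as an engineer would, in place of code of your own. Each camera call takes 0.05 s, during which the arm holds its last target. There are 200 camera calls.

## Task

Take the aluminium gauge head, which lies face down in its foam tray, out by raising its free end first and drawing the other end from under the foam ledge. Set it down on the open bench and let go so that you can take it another way, turn it over, and lay it dial up along the sprung stage, pressing it down until the catches at both ends hold it down by themselves. Do not drop it or swing it about fast, and leave the other things on the bench where they are.

Things in the scene. Friction and masses are not known exactly. Their poses are not given: they have to be found in the camera images.
- gauge_mid (a point): Centre of the gauge head: aluminium block 110 mm long (its x), 50 wide (y), 36 thick (z), about 0.3 kg. z points out of the plain back (four small screws); the round white dial with black bezel is on the opposite face, so z is up in the tray and must point down at the end. The +x end (heel) is free, the -x end (toe) starts under the ledge. The long sides, 50 mm apart, are plain to grip.
- gauge_toe (a point): Centre of the toe end of the gauge head, 55 mm from gauge_mid along its -x. Each 50 x 36 mm end is flat but for a groove across it, 6 mm deep, from 8 to 22 mm from the back. It stands steadily on either end.
- gauge_heel (a point): Centre of the gauge head's heel (free) end, 55 mm from gauge_mid along its +x.
- tray: Dark stiff foam tray, fixed to the bench, 189 mm long (its x), 158 wide (y), top 40 mm above the bench. Origin on the bench under its centre; +x runs from toe to heel of the pocket. The pocket (floor 10 mm above the bench, 54 mm wide, from a toe wall at x = -60 mm to a heel wall at x = +59 mm, both up to 40 mm or more) holds the gauge head face down, their x axes alike.
- tray_ledge (a point): Middle of the lower edge of the stiff foam ledge over the toe of the pocket: x = -44 mm in the tray, 50 mm above the bench; the ledge reaches from there back to the toe wall, is 10 mm thick and 90 mm wide, and overhangs the gauge head by about 11 mm, 4 mm above it. It bars a straight lift: raise the heel some 20 degrees while the toe slides heelwards on the floor, then draw it out heelwards.
- tray_well (a point): Point in the tray between the two finger wells (x = +28 mm, pocket floor). The wells lie beside the pocket, from x = -14 to +71 mm and out to 64 mm either side of the tray's x axis; their floor is 4 mm above the bench.
- stage: Sprung loading stage, fixed to the bench: grey base 184 mm long (its x), 48 wide. Origin on the bench under its centre. A steel platform 88 x 40 mm in its middle, sprung upward, takes the gauge head dial up, long axis along the stage's x, either way round. A dark steel sprung catch stands at each end.
- stage_top (a point): Centre of the platform's top when it is up, 58 mm above the bench (fixed point of the stage). x along the stage.
- catch (a point): Nose of the catch at the stage's +x end (the other mirrors it): 51 mm from the centre, underside 47 mm above the bench. Its lead-in slopes up and out to 62 mm from the centre, 71 mm high. It springs out up to 10 mm by itself as the gauge head is pushed past and snaps into the groove in its end, which is at the right height only with the dial up.
- platform (a joint): How far the platform is pressed down, m: 0 up, 0.021 bottomed (the catches have then snapped in), about 0.019 when the gauge head is latched. Spring: about 6 N at the top, 11 N at the bottom; pressing the gauge head past the catches takes about 6 to 14 N downward (besides its weight), and it must go right down to the stop before it is let go.
- holder_mid (a point): Bystander: dark steel tool holder standing upright, 62 mm across, 95 mm tall; its centre.
- vblock_mid (a point): Bystander: steel V-block 60 x 50 x 36 mm; its centre.
- spanner_grip (a point): Bystander: spanner 160 mm long lying flat; a point on its handle.
- driver_grip (a point): Bystander: screwdriver 170 mm long lying flat; a point on its handle.
- case_mid (a point): Bystander: small closed grey plastic box 90 x 50 x 22 mm; its centre.
- parallel_mid (a point): Bystander: steel parallel bar 120 x 16 x 30 mm; its centre.
There are look-alikes about, which are no part of the job. What is shaped like the tray but blue or white is not meant.

How it is judged:
On the way, in this order (a step that is already met when the one before it is completed fails the run):
1. the gauge head's heel is raised at least 20 mm while its toe is still down in the foam pocket (raised less than 15 mm) (z of gauge_heel in the frame of tray above 0.048 m and z of gauge_toe in the frame of tray below 0.043 m and x of gauge_mid in the frame of tray below 0.03 m), for 0.05 s.
2. it is set down on the bench clear of the tray, let go and at rest (contact force between the fingers and gauge below 0.1 N and linear speed of gauge below 0.02 m/s and height (world z) of gauge_mid below 0.062 m and horizontal distance between gauge_mid and tray above 0.09 m), for 0.2 s.
At the end, for the whole second after the job is handed in: The gauge head lies dial up (within 0.1 rad of level) on the stage, centred within 10 mm and along it within 0.15 rad, the platform stays pressed down by more than 16 mm, held by the catches alone, and everything is at rest (angle between gauge_mid's own z axis and vertical above 3.04 rad and value of joint platform above 0.016 m and horizontal distance between gauge_mid and stage_top below 0.01 m and angle between the x axis of gauge_mid and the x axis of stage_top, either way round below 0.15 rad and linear speed of gauge below 0.01 m/s); the robot touches nothing.
It fails at once if the gauge head is dropped or swung about (faster than 1 m/s) (linear speed of gauge above 1 m/s).
It fails at once if a bystander is moved by more than 40 mm (distance of any of holder_mid, vblock_mid, spanner_grip, driver_grip, case_mid, parallel_mid from where it was at the start of the episode above 0.04 m).
It also fails if it takes over 61 s, if anything falls off the work surface, if the arm or the gripper's body presses on something with over 40 N, if the wrist force passes 120 N, or if a joint passes its speed limit or range.

## Working session

There is one attempt and no reset: what is moved stays moved. The work goes in short steps, Python scripts to look and compute and a shell command to move; the robot and the scene stay as the last step left them, time stands still between calls to the robot, and variables do not carry over. Pictures are saved under pics/ and viewed, at most 10 in all, crops included, and the job is handed in when it is done.

```bash
mkdir -p pics; ls
cat > h.py <<'E'
import numpy as np,cv2
from workcell import manip
from scipy.spatial.transform import Rotation as R
def rot(f):
    r=np.array(f["rotation"],float)
    return r if r.shape==(3,3) else R.from_rotvec(r).as_matrix() if r.size==3 else R.from_quat(r).as_matrix()
def w(f,u,v,z=None):
    K=np.array(f["intrinsics"]);d=np.array([(u-K[0,2])/K[0,0],(v-K[1,2])/K[1,1],1.])
    M=rot(f);p=np.array(f["xyz"])
    if z is None:
        a=f["range_z"][int(v)-1:int(v)+2,int(u)-1:int(u)+2];a=a[a>0]
        return p+M@(d*np.median(a)) if a.size else None
    r=M@d; return p+r*(z-p[2])/r[2]
def cloud(f):
    K=np.array(f["intrinsics"]);Z=f["range_z"];v,u=np.mgrid[0:480,0:640]
    P=np.stack([(u-K[0,2])/K[0,0]*Z,(v-K[1,2])/K[1,1]*Z,Z],-1)@rot(f).T+np.array(f["xyz"])
    P[Z==0]=np.nan; return P
E
python3 - <<'E'
from h import *
np.set_printoptions(precision=3,suppress=True)
for c in("top","scene"):
    f=manip.grab_frame(c);cv2.imwrite(f"pics/{c}0.png",f["image"]);print(c,f["xyz"],f["rotation"])
    for t in("gauge_mid","gauge_toe","gauge_heel","tray","tray_ledge","tray_well","stage","stage_top","catch"):
        print(t,[(np.round(d["at"]),round(d["score"],2),w(f,*d["at"])) for d in manip.mark_of(t,c)[:3]])
print(manip.get_obs()["tool_rot"])
E
```

```text
pics
top [ 0.424 -0.131  0.982] [-2.154  2.196 -0.104]
gauge_mid [(array([381., 238.]), 0.89, array([ 0.51 , -0.268,  0.047]))]
gauge_toe [(array([405., 243.]), 0.59, array([ 0.496, -0.316,  0.06 ])), (array([139., 220.]), 0.3, array([0.557, 0.248, 0.058]))]
gauge_heel [(array([360., 233.]), 0.64, array([ 0.521, -0.222,  0.046]))]
tray [(array([517., 258.]), 0.93, array([ 0.463, -0.575,  0.01 ])), (array([377., 240.]), 0.83, array([ 0.504, -0.259,  0.047])), (array([428., 363.]), 0.83, array([ 0.238, -0.367,  0.01 ]))]
tray_ledge [(array([455., 365.]), 0.93, array([ 0.24 , -0.414,  0.048])), (array([548., 255.]), 0.68, array([ 0.466, -0.64 ,  0.018])), (array([400., 243.]), 0.61, array([ 0.497, -0.309,  0.047]))]
tray_well [(array([504., 256.]), 0.83, array([ 0.468, -0.545,  0.009])), (array([418., 359.]), 0.65, array([ 0.246, -0.345,  0.01 ])), (array([369., 235.]), 0.6, array([ 0.515, -0.243,  0.045]))]
stage [(array([139., 223.]), 0.94, array([0.55 , 0.248, 0.058])), (array([115., 218.]), 0.48, array([0.562, 0.301, 0.058])), (array([148., 145.]), 0.37, array([0.729, 0.243, 0.029])
[... 579 characters left out ...]
43, -0.312,  0.039]))]
tray_ledge [(array([169., 254.]), 0.82, array([ 0.208, -0.391,  0.04 ])), (array([275., 271.]), 0.75, array([ 0.502, -0.312,  0.058])), (array([170., 346.]), 0.72, array([ 0.473, -0.625,  0.06 ]))]
tray_well [(array([201., 338.]), 0.8, array([ 0.47 , -0.543,  0.008])), (array([298., 276.]), 0.79, array([ 0.538, -0.266,  0.028])), (array([197., 258.]), 0.66, array([ 0.247, -0.336,  0.009]))]
stage [(array([411., 177.]), 0.66, array([0.574, 0.298, 0.056])), (array([401., 193.]), 0.56, array([0.57 , 0.235, 0.026]))]
stage_top [(array([403., 182.]), 0.81, array([0.568, 0.249, 0.059]))]
catch [(array([408., 176.]), 0.96, array([0.564, 0.296, 0.058]))]
[ 3.114  0.418 -0.   ]
```

View pics/top0.png

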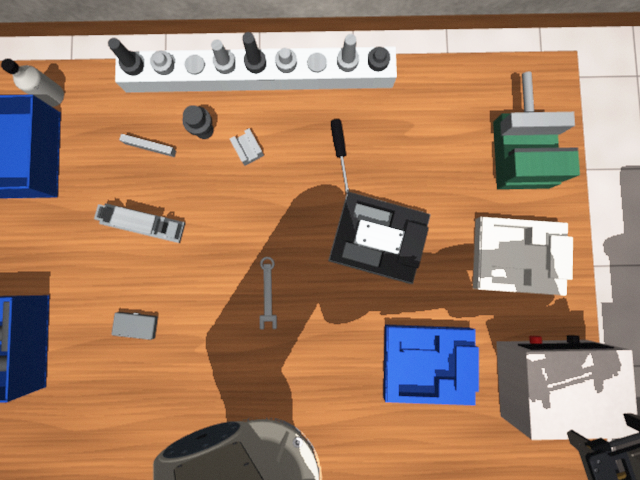

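View pics/scene0.png

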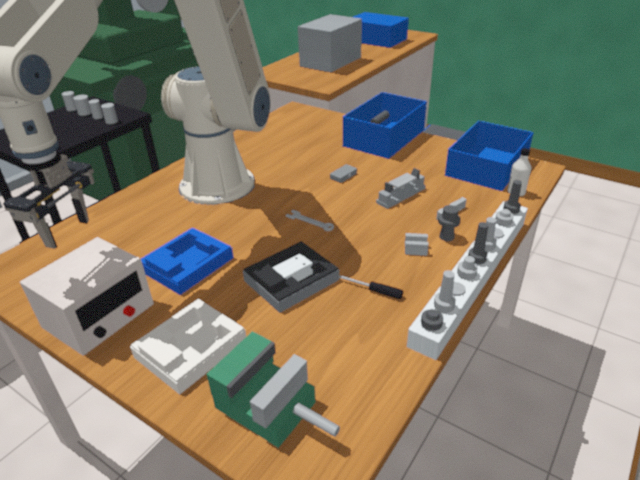

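The top picture shows three tray shapes: the dark one at (380,238) with the bright gauge head in it, a blue one at (430,363) and a white one at (520,257), both empty. Only the dark one fits the description. The stage is at (139,222), the spanner at (267,290), and the screwdriver at (340,150) touches the tray's far side. I'll fit the geometry and make an enlarged crop to confirm.

Run:
```python
from h import *
np.set_printoptions(precision=4,suppress=True)
def rect(P,m,n):
    q=P[m][:,:2]; r=cv2.minAreaRect((q*1000).astype(np.float32)); print(n,len(q),r,"meanz",P[m][:,2].mean()); return r
f=manip.grab_frame("top");P=cloud(f);I=f["image"].astype(int)
v,u=np.mgrid[0:480,0:640]
box=lambda a,b,c,d:(u>a)&(u<b)&(v>c)&(v<d)
Z=np.nan_to_num(P[...,2],nan=-1)
def big(m):
    n,l,s,_=cv2.connectedComponentsWithStats(m.astype(np.uint8)); k=1+np.argmax(s[1:,4]); return l==k
t=big(box(322,436,185,290)&(Z>0.03)); rect(P,t,"tray")
g=box(345,412,210,265)&(I.min(-1)>170)
rect(P,big(g),"gauge")
led=box(380,430,200,290)&(Z>0.055); rect(P,big(led),"ledge")
s=box(85,195,190,255); rect(P,big(s&(Z>0.015)),"stage all"); pl=big(s&(abs(Z-0.058)<0.004)); rect(P,pl,"platform")
for lo in(0.062,0.066,0.07): 
    m=s&(Z>lo); print(lo,P[m].mean(0) if m.any() else 0, m.sum())
    n,l,st,_=cv2.connectedComponentsWithStats(m.astype(np.uint8))
    for k in range(1,n): print(P[l==k].mean(0),st[k,4])
m=(Z>0.012)&box(60,600,50,420)
cv2.imwrite("pics/c1.png",np.hstack([cv2.resize(f["image"][185:290,322:437],(400,365),interpolation=2),cv2.resize(f["image"][170:275,80:195],(400,365),interpolation=2)]))
fs=manip.grab_frame("scene");Q=cloud(fs);z=np.nan_to_num(Q[...,2],nan=-1)
near=(abs(Q[...,0]-.505)<.1)&(abs(Q[...,1]+.265)<.1)
rect(Q,big(near&(z>0.03)),"tray s")
gs=near&(fs["image"].min(-1)>150)&(abs(z-.046)<.004); rect(Q,big(gs),"gauge s")
ns=(abs(Q[...,0]-.555)<.06)&(abs(Q[...,1]-.25)<.12)
rect(Q,big(ns&(z>0.015)),"stage s");rect(Q,big(ns&(abs(z-.058)<.004)),"plat s")
for c,F in(("top",f),("scene",fs)):
  for n,h in(("spanner_grip",.005),("driver_grip",.015),("case_mid",.011),("vblock_mid",.018),("parallel_mid",.015),("holder_mid",.05)):
    print(c,n,[(np.round(d["at"]),round(d["score"],2),w(F,*d["at"],h)) for d in manip.mark_of(n,c)[:1]])
```

```text
tray 4929 ((513.6328735351562, -266.84149169921875), (189.17709350585938, 158.35874938964844), 73.27224731445312) meanz 0.04501112192796479
gauge 1050 ((513.9486083984375, -264.68878173828125), (95.3551025390625, 53.11566162109375), 72.51528930664062) meanz nan
ledge 936 ((493.438232421875, -333.1844482421875), (46.80909729003906, 90.33004760742188), 73.26090240478516) meanz 0.06017819433914553
stage all 1440 ((558.625244140625, 261.05450439453125), (183.74974060058594, 43.146629333496094), 76.35847473144531) meanz 0.05293656512994015
platform 771 ((557.6885986328125, 261.2127685546875), (89.70219421386719, 40.1776237487793), 75.40719604492188) meanz 0.05788525535046145
0.062 [0.5596 0.2693 0.0686] 154
[0.5739 0.3231 0.0685] 85
[0.5661 0.2426 0.0623] 1
[0.5607 0.2973 0.0629] 1
[0.556  0.27   0.0621] 1
[0.5553 0.236  0.0624] 1
[0.541  0.1974 0.0694] 63
[0.5456 0.2888 0.0622] 1
[0.5318 0.2356 0.0621] 1
0.066 [0.5592 0.2668 0.0701] 119
[0.5742 0.3242 0.0699] 65
[0.5412 0.1977 0.0703] 54
0.07 [0.558  0.262  0.0714] 67
[0.5738 0.3256 0.0713] 32
[0.582  0.3185 0.0725] 2
[0.5412 0.1969 0.07
[... 827 characters left out ...]
[247., 145.]), 0.74, array([0.7284, 0.0247, 0.018 ]))]
top parallel_mid [(array([149., 145.]), 0.63, array([0.733 , 0.2471, 0.015 ]))]
top holder_mid [(array([198., 120.]), 0.91, array([0.7761, 0.1264, 0.05  ]))]
scene spanner_grip [(array([318., 223.]), 0.84, array([ 0.428 , -0.0161,  0.005 ]))]
scene driver_grip [(array([382., 290.]), 0.74, array([ 0.7372, -0.1876,  0.015 ]))]
scene case_mid [(array([344., 175.]), 0.81, array([0.3428, 0.2644, 0.011 ]))]
scene vblock_mid [(array([418., 245.]), 0.75, array([0.7323, 0.0255, 0.018 ]))]
scene parallel_mid [(array([451., 206.]), 0.7, array([0.726 , 0.2656, 0.015 ]))]
scene holder_mid [(array([447., 223.]), 0.71, array([0.7709, 0.1228, 0.05  ]))]
```

View pics/c1.png

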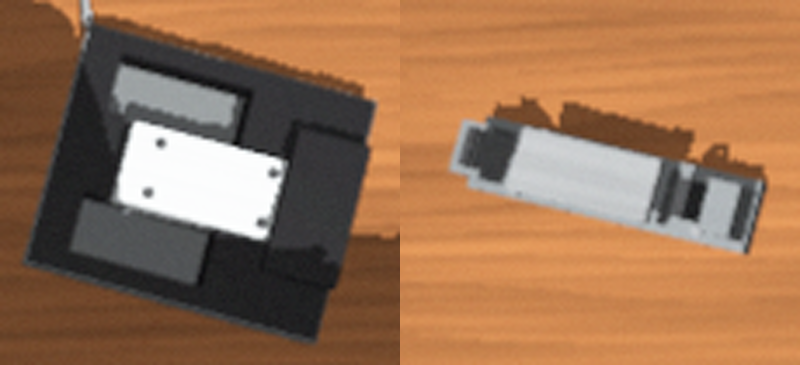

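The crop confirms it: the left half shows the dark tray with the aluminium back and its four screws, toe under the ledge on the right. The right half shows the stage with a catch at each end. The measured tray is 189x158 mm, top at 40 mm and ledge at 60 mm, all matching the description. First I'll raise the arm clear and yaw it.

```bash
cat > t.py <<'E'
# move calculator: python3 t.py x y z  dx dy dz(closing axis)  ax ay az(tool z)  -> shift cm, rotvec deg from now
from h import *
import sys,json
np.set_printoptions(precision=3,suppress=True)
def tgt(p,yax,zax):
    o=manip.get_obs();z=np.array(zax,float);z/=np.linalg.norm(z);y=np.array(yax,float);y-=z*(y@z);y/=np.linalg.norm(y)
    M=np.stack([np.cross(y,z),y,z],1);C=R.from_rotvec(o["tool_rot"])
    print("shift",(np.array(p)-o["tcp_pos"])*100,"turn",np.degrees((R.from_matrix(M)*C.inv()).as_rotvec()))
    print("q",np.array(o["joints"]),"tcp",np.array(o["tcp_pos"]),"t",o["time_s"])
def log():
    o=manip.get_obs();open("log","a").write(json.dumps([list(map(float,o[k])) for k in("joints","tcp_pos","tool_rot")])+"\n")
E
L="python3 -c 'from t import *;log()'"
eval $L
python3 -m inch '[0,0,12,0,0,10,9,0,0,12,0,0,20,9,0,0,12,0,0,30,9,5,5,12,0,0,40,9,10,10,12,0,0,48,9]' 20; eval $L
python3 -m inch '[6,7,0,0,0,5,9,12,14,0,0,0,10,9,18,21,0,0,0,10,9,23,27,0,0,0,10,9,27,31,0,0,0,10,7]' ;eval $L
python3 -c "
from t import *
tgt([.534,-.199,.1205],[.958,-.288,0],[-.1217,-.405,-.906])"
```

```text
time_s: 2.33
tcp_pos: [0.2537, -0.5137, 0.3345]
tool_rot: [2.672, 1.652, 0.0]
ft_force: [0.6, 0.0, 0.3]
width: 0.0901
grasp_force: 0.0
time_s: 2.95
tcp_pos: [0.4583, -0.2762, 0.3349]
tool_rot: [2.52, 1.874, 0.0]
ft_force: [0.5, 0.3, -0.1]
width: 0.0822
grasp_force: 0.0
shift [  7.566   7.721 -21.44 ] turn [-23.937   7.233  -0.021]
q [-0.545  0.115  1.674 -0.     1.352 -0.253] tcp [ 0.458 -0.276  0.335] t 2.95
```

```bash
python3 -m inch '[0,0,0,0,0,0,6.8,0,0,0,0,0,0,6.8]'|head -2;python3 -c "
from t import *
log();tgt([.534,-.199,.1205],[.958,-.288,0],[-.1217,-.405,-.906])"
```

```text
time_s: 3.2
tcp_pos: [0.4571, -0.278, 0.3346]
shift [  7.692   7.902 -21.405] turn [-23.949   7.159  -0.072]
q [-0.549  0.115  1.674 -0.001  1.352 -0.258] tcp [ 0.457 -0.278  0.335] t 3.2
```

```bash
python3 -m inch '[7.7,7.9,-5,-8,2.4,0,6.8,7.7,7.9,-10,-16,4.8,0,6.8,7.7,7.9,-15,-24,7.2,0,6.8,7.7,7.9,-21.4,-24,7.2,0,6.8,7.7,7.9,-21.4,-24,7.2,0,6.8]'
python3 -c "from t import *;log()"
python3 -m inch '[0,0,0,0,0,0,6.8,0,0,0,0,0,0,6.8]'|head -2;python3 - <<'E'
from t import *
log();tgt([.5194,-.2477,.0118],[.958,-.288,0],[-.1217,-.405,-.906])
from scipy.optimize import least_squares
D=[json.loads(l) for l in open("log")]
Ry=lambda a:R.from_euler("y",a);Rz=lambda a:R.from_euler("z",a)
def fk(q,p):
    A=Rz(q[0]);B=A*Ry(q[1]);C=B*Ry(q[2]);E=C*Rz(q[3]*p[6])*Ry(q[4])
    x=A.apply([p[0],0,p[1]])+B.apply([0,0,p[2]])+C.apply([p[5],0,p[3]])+E.apply([0,0,p[4]])
    return x,E.apply([0,0,1])
for s in(1,-1):
    r=least_squares(lambda p:np.concatenate([np.r_[fk(q,np.r_[p,s])[0]-x,.3*(fk(q,np.r_[p,s])[1]-R.from_rotvec(o).apply([0,0,1]))] for q,x,o in D]+[1e-4*(p-[0,.4,.45,.45,.2,0])]),[0,.4,.45,.45,.2,0])
    print(s,r.x,r.cost)
E
```

```text
time_s: 3.82
tcp_pos: [0.5313, -0.1995, 0.1172]
tool_rot: [2.279, 1.696, -0.514]
ft_force: [-0.7, -0.0, 1.0]
width: 0.0679
grasp_force: 0.0
time_s: 4.08
tcp_pos: [0.5356, -0.2004, 0.1233]
shift [ -1.618  -4.73  -11.149] turn [0.072 0.219 0.093]
q [-0.097  0.432  1.832 -0.507  1.026  0.497] tcp [ 0.536 -0.2    0.123] t 4.075
1 [0.    0.291 0.569 0.494 0.356 0.06 ] 4.50501658286559e-06
-1 [ 0.078 -0.358  0.82   0.452 -0.354  0.388] 0.06239650446058123
```

```bash
python3 -m inch '[-0.4,-1.2,-2.8,0,0,0,6.8,-0.8,-2.4,-5.6,0,0,0,6.8,-1.2,-3.6,-8.4,0,0,0,6.8,-1.6,-4.7,-11.1,0,0,0,6.8,-1.6,-4.7,-11.1,0,0,0,6.8]'
python3 -c "
from t import *
f=manip.grab_frame('scene');cv2.imwrite('pics/g1.png',cv2.resize(f['image'][180:340,180:400],(792,576),interpolation=2))
tgt([.5194,-.2477,.0118],[.958,-.288,0],[-.1217,-.405,-.906])"
```

```text
time_s: 4.7
tcp_pos: [0.5181, -0.2472, 0.0103]
tool_rot: [2.278, 1.691, -0.506]
ft_force: [-0.4, 1.0, 0.8]
width: 0.0681
grasp_force: 0.0
shift [ 0.048 -0.089  0.067] turn [0.068 0.079 0.068]
q [-0.18   0.593  1.896 -0.622  0.807  0.585] tcp [ 0.519 -0.247  0.011] t 4.75
```

View pics/g1.png

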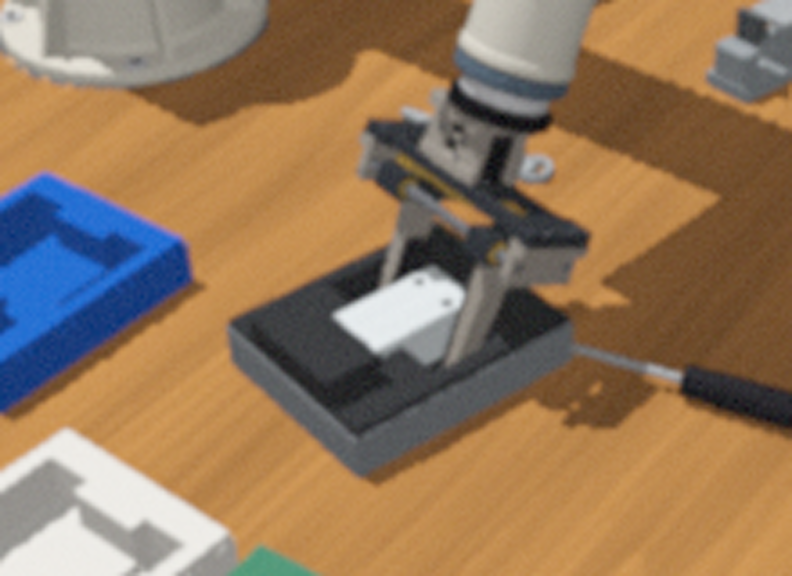

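The fingers straddle the gauge's heel half in the wells, at about (440,290) in the crop. Next I close the gripper, then raise the heel, pivoting about the toe.

```bash
python3 -m inch '[0,0,0,0,0,0,4.5,0,0,0,0,0,0,4.5,0,0,0,0,0,0,4.5,0,0,0,0,0,0,4.5]' 18
python3 -m inch '[0.03,0.1,0.38,2.4,-0.7,0,4.5,0.06,0.19,0.76,4.8,-1.4,0,4.5,0.09,0.28,1.1,7.2,-2.2,0,4.5,0.11,0.37,1.44,9.6,-2.9,0,4.5,0.11,0.37,1.44,9.6,-2.9,0,4.5]'
```

```text
time_s: 5.25
tcp_pos: [0.5186, -0.2458, 0.011]
tool_rot: [2.276, 1.693, -0.506]
ft_force: [-2.6, 2.8, 8.8]
width: 0.0519
grasp_force: 18.0
time_s: 5.88
tcp_pos: [0.5198, -0.2426, 0.0248]
tool_rot: [2.382, 1.77, -0.312]
ft_force: [0.2, 0.3, -2.9]
width: 0.0498
grasp_force: 18.0
```

```bash
python3 -m inch '[0.02,0.06,0.4,2.9,-0.8,0,4.5,0.03,0.11,0.76,5.7,-1.7,0,4.5,0.08,0.28,1.1,8.6,-2.5,0,4.5,0.14,0.46,1.51,11.5,-3.4,0,4.5,0.14,0.46,1.51,11.5,-3.4,0,4.5]'
python3 -m inch '[0.29,0.96,0.4,0,0,0,4.5,0.58,1.92,0.8,0,0,0,4.5,0.95,3.2,1.4,0,0,0,4.5,1.3,4.3,2.4,0,0,0,4.5,1.6,5.3,4.0,0,0,0,4.5]' 35
python3 -c "from t import *;log()"
```

```text
time_s: 6.5
tcp_pos: [0.521, -0.2381, 0.0394]
tool_rot: [2.495, 1.854, -0.067]
ft_force: [0.8, 0.6, 0.5]
width: 0.0497
grasp_force: 18.0
time_s: 7.12
tcp_pos: [0.5369, -0.1835, 0.0798]
tool_rot: [2.495, 1.857, -0.067]
ft_force: [0.9, -0.1, -3.6]
width: 0.0497
grasp_force: 35.0
```

```bash
cat > ik.py <<'E'
from t import *
from scipy.optimize import least_squares
Ry=lambda a:R.from_euler("y",a);Rz=lambda a:R.from_euler("z",a)
D=[json.loads(l) for l in open("log")]
LO=np.array([-2.63,-.92,.06,-1.3,0,-3.02]);HI=np.array([2.63,2.1,2.66,4.44,2.69,3.02])
def fk(q,p):
    A=Rz(q[0]);B=A*Ry(q[1]);C=B*Ry(q[2]);E=C*Rz(q[3])*Ry(q[4])
    return A.apply([p[0],0,p[1]])+B.apply([0,0,p[2]])+C.apply([p[5],0,p[3]])+E.apply([0,0,p[4]]),E*Rz(q[5]+p[6])
def res(p): return np.concatenate([np.r_[fk(q,p)[0]-x,.3*(fk(q,p)[1].inv()*R.from_rotvec(o)).as_rotvec()] for q,x,o in D]+[1e-4*(p-[0,.4,.45,.45,.2,0,0])])
P=min((least_squares(res,[0,.29,.57,.49,.36,.06,c]) for c in(-1.57,0,1.57,3.1)),key=lambda r:r.cost);COST=P.cost;P=P.x
def ik(p,M,n=4,seed=None):
    best=None;rng=np.random.default_rng(0)
    s0=[[0,.4,1.8,-.6,1,0],[0,.4,1.8,.8,1,0],[.3,.3,1.5,-1.1,1.5,1.5],[.3,.3,1.5,1.2,1.5,-1.5],[.3,.8,1.5,3,.5,0]] if seed is None else [seed]
    for s in s0:
        r=least_squares(lambda q:np.r_[fk(q,P)[0]-p,.3*(fk(q,P)[1].inv()*R.from_matrix(M)).as_rotvec()],np.clip(s,LO+.02,HI-.02),bounds=(LO,HI),max_nfev=60)
        e=np.sqrt(2*r.cost);m=np.min(np.minimum(r.x-LO,HI-r.x))
        if best is None or (e<2e-3)*(1+m)>(best[0]<2e-3)*(1+best[1]): best=(e,m,r.x)
    return best
def frame(y,z):
    z=np.array(z)/np.linalg.norm(z);y=np.array(y,float);y-=z*(y@z);y/=np.linalg.norm(y);return np.stack([np.cross(y,z),y,z],1)
E
cat > scan.py <<'E'
from ik import *
print(P,COST)
rad=np.radians;Z=np.array([0,0,1.])
S=np.array([.558,.261,0]);
def C(beta,sg,flip,h):
    gx=sg*np.array([np.cos(rad(75.6)),np.sin(rad(75.6)),0]);tz=-np.cos(beta)*Z-np.sin(beta)*gx
    gy=np.cross(-Z,gx);g=S+Z*(h+18e-3+6e-3);return ik(g+.019*tz,frame(flip*gy,tz))
for beta in(0,25,40):
  for sg in(1,-1):
    for fl in(1,-1): e,m,q=C(rad(beta),sg,fl,.058);print("C",beta,sg,fl,round(e,4),round(m,2),q)
pos=np.array([.57,.06,0])
for psi in range(0,360,30):
    u=np.array([np.cos(rad(psi)),np.sin(rad(psi)),0]);gy=np.array([-u[1],u[0],0]);a=rad(25)
    tz=np.cos(a)*u-np.sin(a)*Z;A=ik(pos+.085*Z+.019*tz,frame(-gy,tz))
    out=[]
    for beta in(10,25,40):
      for fl in(1,-1):
        b=rad(beta);tz=-np.cos(b)*u-np.sin(b)*Z;B=ik(pos+.058*Z+.006*u+.019*tz,frame(fl*gy,tz));out.append((beta,fl,round(B[0],3),round(B[1],2)))
    print(psi,"A",round(A[0],4),round(A[1],2),A[2],out)
E
time python3 scan.py
```

```text
[0.    0.291 0.568 0.494 0.356 0.059 1.571] 5.444853777864505e-06
C 0 1 1 0.0 0.86 [0.438 0.514 1.766 0.    0.861 0.689]
C 0 1 -1 0.0 0.57 [ 0.438  0.514  1.766  0.     0.861 -2.453]
C 0 -1 1 0.0 0.57 [ 0.438  0.514  1.766  0.     0.861 -2.453]
C 0 -1 -1 0.0 0.86 [0.438 0.514 1.766 0.    0.861 0.689]
C 25 1 1 0.0 1.0 [ 0.592  0.679  1.541 -0.299  1.27   0.983]
C 25 1 -1 0.0 0.86 [ 0.592  0.679  1.541 -0.299  1.27  -2.159]
C 25 -1 1 0.0218 0.0 [ 0.275  0.457  1.928  0.557  0.633 -3.02 ]
C 25 -1 -1 0.0 0.62 [ 0.231  0.467  1.956  0.695  0.624 -0.071]
C 40 1 1 0.0 0.89 [ 0.656  0.809  1.404 -0.408  1.518  1.054]
C 40 1 -1 0.0 0.89 [ 0.656  0.809  1.404 -0.408  1.518 -2.088]
C 40 -1 1 0.0 0.52 [0.102 0.519 2.035 1.193 0.706 2.5  ]
C 40 -1 -1 0.0 0.62 [ 0.102  0.519  2.035  1.193  0.706 -0.642]
0 A 0.0 0.15 [ 0.223  0.734  2.51   3.355  1.235 -1.547] [(10, 1, np.float64(0.0), np.float64(0.35)), (10, -1, np.float64(0.0), np.float64(0.35)), (25, 1, np.float64(0.0), np.float64(0.6)), (25, -1, np.float64(0.0), np.float64(0.6)), (40, 1, np.float64(0.0), np.float64(0.87)), (40, -1, np.float64(0
[... 2954 characters left out ...]
.84))]
300 A 0.0 0.03 [ 0.66   0.754  1.985 -1.269  1.224 -1.997] [(10, 1, np.float64(0.0), np.float64(0.8)), (10, -1, np.float64(0.0), np.float64(0.8)), (25, 1, np.float64(0.0), np.float64(1.0)), (25, -1, np.float64(0.0), np.float64(0.97)), (40, 1, np.float64(0.0), np.float64(1.12)), (40, -1, np.float64(0.0), np.float64(0.92))]
330 A 0.0 0.11 [ 0.608  0.701  2.31   4.332  1.083 -1.704] [(10, 1, np.float64(0.0), np.float64(0.51)), (10, -1, np.float64(0.0), np.float64(0.51)), (25, 1, np.float64(0.0), np.float64(0.74)), (25, -1, np.float64(0.0), np.float64(0.74)), (40, 1, np.float64(0.0), np.float64(0.98)), (40, -1, np.float64(0.0), np.float64(0.98))]
real	0m35.023s
user	0m35.350s
sys	0m0.211s
```

```bash
python3 -m inch '[0,1,1.2,3,-1,0,4.5,0.3,2.5,2.4,9,-2.8,0,4.5,0.8,5,3.7,17,-5.1,0,4.5,1.4,7.5,3.7,25,-7.5,0,4.5,2.2,10,3.7,33,-10,0,4.5]'
python3 -m inch '[0.4,2,0,7,-2,0,4.5,0.8,4,0,14,-4.2,0,4.5,1.3,6,0,21,-6.3,0,4.5,1.7,8,0,28,-8.4,0,4.5,2.1,10,0,32,-9.6,0,4.5]'
python3 -m inch '[0,0,0,0,0,0,4.5,0,0,0,0,0,0,4.5]'
python3 - <<'E'
from t import *
log();d=np.array([.288,.958,0]);tz=np.cos(np.radians(25))*d-np.sin(np.radians(25))*np.array([0,0,1])
tgt([.580,.017,.107],[.958,-.288,0],tz)
for c in("scene","top"):
    f=manip.grab_frame(c)
    if c=="scene": cv2.imwrite('pics/a1.png',cv2.resize(f['image'][130:330,260:480],(660,600),interpolation=2))
    for n in("gauge_mid","gauge_toe","gauge_heel"): print(c,n,[(np.round(x["at"]),round(x["score"],2),w(f,*x["at"])) for x in manip.mark_of(n,c)[:2]])
E
```

```text
time_s: 7.75
tcp_pos: [0.5599, -0.0841, 0.1182]
tool_rot: [-2.203, -1.641, -0.629]
ft_force: [-0.8, 0.7, -2.6]
width: 0.0502
grasp_force: 35.0
time_s: 8.38
tcp_pos: [0.5804, 0.0153, 0.1163]
tool_rot: [-1.779, -1.323, -1.134]
ft_force: [0.1, 0.1, -3.7]
width: 0.0496
grasp_force: 35.0
time_s: 8.62
tcp_pos: [0.5803, 0.0149, 0.1166]
tool_rot: [-1.781, -1.327, -1.131]
ft_force: [1.1, 0.2, -2.8]
width: 0.0497
grasp_force: 35.0
shift [-0.03   0.209 -0.964] turn [ 0.308  0.046 -0.026]
q [-0.55   0.708  1.902  1.128  1.317 -1.042] tcp [0.58  0.015 0.117] t 8.625
scene gauge_mid [(array([366., 210.]), 0.82, array([ 0.642, -0.113,  0.174])), (array([290., 281.]), 0.44, array([ 0.544, -0.308,  0.041]))]
scene gauge_toe []
scene gauge_heel [(array([367., 193.]), 0.76, array([0.578, 0.006, 0.144]))]
top gauge_mid [(array([254., 205.]), 0.63, array([ 0.57 , -0.008,  0.141]))]
top gauge_toe [(array([260., 208.]), 0.93, array([ 0.566, -0.019,  0.121])), (array([376., 236.]), 0.45, array([ 0.492, -0.226,  0.276]))]
top gauge_heel [(array([248., 202.]), 0.81, array([0.576, 0.002, 0.142]))]
```

View pics/a1.png

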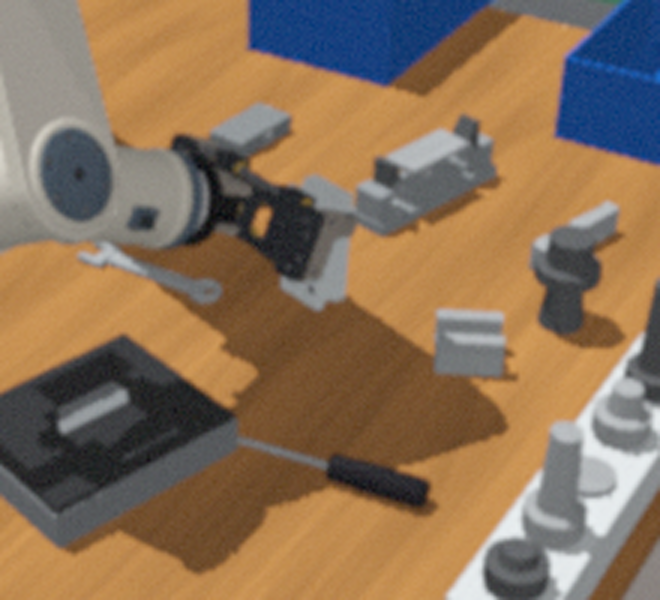

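Run:
```python
from t import *
for c in("top","scene"):
    f=manip.grab_frame(c);Q=cloud(f).reshape(-1,3)
    m=(abs(Q[:,0]-.575)<.05)&(abs(Q[:,1]-.003)<.035)&(Q[:,2]>.132)&(Q[:,2]<.155)
    q=Q[m]; 
    for i in range(3):
        ctr=q.mean(0);n=np.linalg.svd(q-ctr)[2][2];n*=np.sign(n[2]);q=q[abs((q-ctr)@n)<.004]
    r=cv2.minAreaRect((q[:,:2]*1000).astype(np.float32));print(c,len(q),ctr,n,"tilt along d,deg",np.degrees(n@[.288,.958,0]),r)
```

```text
top 449 [ 0.572 -0.006  0.143] [0.049 0.041 0.998] tilt along d,deg 3.075735216541572 ((569.210693359375, -4.55457878112793), (52.91085433959961, 83.7529296875), 89.80075073242188)
scene 108 [0.581 0.005 0.145] [ 0.056 -0.021  0.998] tilt along d,deg -0.24408301126142543 ((572.6221313476562, -6.798614501953125), (57.57730484008789, 58.4188346862793), 72.76593780517578)
```

```bash
python3 -m inch '[0,0,-1,0,0,0,4.5,0,0,-2,0,0,0,4.5,0,0,-2.7,0,0,0,4.5,0,0,-2.7,0,0,0,4.5]'
python3 -m inch '[0,0,-0.2,0,0,0,4.5,0,0,-0.4,0,0,0,4.5,0,0,-0.4,0,0,0,4.5]'
```

```text
time_s: 9.62
tcp_pos: [0.5795, 0.0156, 0.0882]
tool_rot: [-1.78, -1.323, -1.131]
ft_force: [-0.1, -1.1, -2.9]
width: 0.0496
grasp_force: 35.0
time_s: 10.0
tcp_pos: [0.5798, 0.0154, 0.0851]
tool_rot: [-1.781, -1.324, -1.132]
ft_force: [0.8, -0.5, -2.4]
width: 0.0499
grasp_force: 35.0
```

```bash
python3 -m inch '[0,0,-0.1,0,0,0,4.5,0,0,-0.2,0,0,0,4.5,0,0,-0.2,0,0,0,4.5]'
python3 -m inch '[0,0,-0.1,0,0,0,4.5,0,0,-0.2,0,0,0,4.5,0,0,-0.2,0,0,0,4.5]'
```

```text
time_s: 10.38
tcp_pos: [0.5798, 0.0154, 0.083]
tool_rot: [-1.781, -1.324, -1.132]
ft_force: [0.4, -0.6, -2.8]
width: 0.0496
grasp_force: 35.0
time_s: 10.75
tcp_pos: [0.5798, 0.0154, 0.081]
tool_rot: [-1.78, -1.324, -1.132]
ft_force: [-0.0, 0.2, -2.2]
width: 0.0495
grasp_force: 35.0
```

```bash
python3 -m inch '[0,0,-0.1,0,0,0,4.5,0,0,-0.2,0,0,0,4.5,0,0,-0.2,0,0,0,4.5]'
python3 -m inch '[0,0,-0.1,0,0,0,4.5,0,0,-0.2,0,0,0,4.5,0,0,-0.2,0,0,0,4.5]'
```

```text
time_s: 11.12
tcp_pos: [0.5799, 0.0154, 0.0805]
tool_rot: [-1.778, -1.323, -1.134]
ft_force: [-3.3, -4.0, 7.2]
width: 0.0498
grasp_force: 35.0
time_s: 11.5
tcp_pos: [0.5801, 0.0155, 0.0804]
tool_rot: [-1.775, -1.322, -1.137]
ft_force: [-6.7, -6.2, 19.4]
width: 0.0497
grasp_force: 35.0
```

```bash
python3 -m inch '[0,0,0.2,0,0,0,4.5,0,0,0.2,0,0,0,4.5]' 6
python3 -m inch '[0,0,0,0,0,0,5.5,0,0,0,0,0,0,6.5,0,0,0,0,0,0,7,0,0,0,0,0,0,7]'
python3 -m inch '[-0.5,-1.7,0.8,0,0,0,7,-1,-3.5,1.7,0,0,0,7,-1.8,-6,2.9,0,0,0,7,-2.6,-8.7,4.2,0,0,0,7,-3.4,-11.3,5.5,0,0,0,7]'
python3 - <<'E'
from t import *
log()
for c in("top","scene"):
    f=manip.grab_frame(c);Q=cloud(f).reshape(-1,3)
    if c=="scene": cv2.imwrite('pics/b1.png',cv2.resize(f['image'][130:330,260:480],(660,600),interpolation=2))
    for n in("gauge_mid","gauge_toe","gauge_heel"): print(c,n,[(np.round(x["at"]),round(x["score"],2),w(f,*x["at"])) for x in manip.mark_of(n,c)[:2]])
    m=(abs(Q[:,0]-.575)<.05)&(abs(Q[:,1]-.00)<.045)&(Q[:,2]>.09)&(Q[:,2]<.125)
    q=Q[m]; 
    if len(q)<5: continue
    for i in range(3):
        ctr=q.mean(0);n=np.linalg.svd(q-ctr)[2][2];n*=np.sign(n[2]);q=q[abs((q-ctr)@n)<.004]
    print(c,len(q),ctr,n,cv2.minAreaRect((q[:,:2]*1000).astype(np.float32)))
E
```

```text
time_s: 11.75
tcp_pos: [0.5799, 0.0155, 0.0802]
tool_rot: [-1.779, -1.323, -1.134]
ft_force: [-2.1, -2.6, 7.2]
width: 0.0501
grasp_force: 6.0
time_s: 12.25
tcp_pos: [0.5798, 0.0154, 0.0789]
tool_rot: [-1.781, -1.324, -1.132]
ft_force: [-0.3, 0.4, -0.3]
width: 0.0699
grasp_force: 0.0
time_s: 12.88
tcp_pos: [0.5452, -0.1, 0.1352]
tool_rot: [-1.782, -1.324, -1.132]
ft_force: [0.1, -0.4, -0.2]
width: 0.0703
grasp_force: 0.0
top gauge_mid [(array([257., 208.]), 0.8, array([ 0.57 , -0.01 ,  0.104]))]
top gauge_toe [(array([262., 210.]), 0.81, array([ 0.565, -0.02 ,  0.107])), (array([259., 206.]), 0.6, array([ 0.574, -0.013,  0.103]))]
top gauge_heel [(array([254., 206.]), 0.69, array([ 0.574, -0.003,  0.105]))]
top 326 [ 0.576 -0.001  0.108] [-0.071 -0.197  0.978] ((574.9410400390625, -4.408374786376953), (37.047183990478516, 50.27267837524414), 72.9969482421875)
scene gauge_mid [(array([364., 218.]), 0.62, array([ 0.588, -0.025,  0.084]))]
scene gauge_toe [(array([367., 236.]), 0.92, array([ 0.597, -0.018,  0.022]))]
scene gauge_heel [(array([364., 205.]), 0.8, array([0.569, 0.006, 0.103])), (array([401., 178.]), 0.48, array([0.551, 0.269, 0.059]))]
scene 123 [ 0.579 -0.002  0.106] [-0.01  -0.23   0.973] ((575.3693237304688, -2.3334808349609375), (37.829833984375, 56.08247375488281), 73.49929809570312)
```

View pics/b1.png

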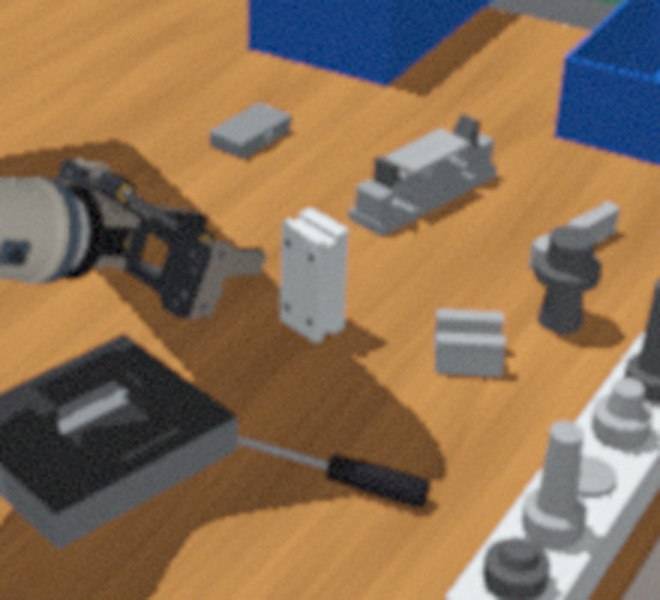

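The gauge stands upright by itself at (315,275) in the crop, back towards the camera, with the stage behind it and the bystanders untouched. Next I go over it to the dial side.

```bash
python3 -m inch '[0,0,4,-8,2.4,0,7.5,0,0,8,-18,5.4,0,7.5,0,0,12,-28,8.4,0,7.5,0,0,12,-38,11.4,0,7.5,0,0,12,-47,14.1,0,7.5]'
python3 -m inch '[1.5,5,0,-10,3,0,7.5,3,10,0,-15.3,4.6,0,7.5,4.5,15,0,-15.3,4.6,0,7.5,5.5,19,0,-15.3,4.6,0,7.5,5.5,19,0,-15.3,4.6,0,7.5]'
python3 -m inch '[0,0,0,0,0,0,7.5]' |head -2
python3 - <<'E'
from ik import *
log();tz=[-.261,-.868,-.4226]
tgt([.6007,.0812,.0955],[.958,-.288,0],tz)
o=manip.get_obs()
for p in([.6007,.0812,.0955],[.572,-.0143,.049]): print(ik(p,frame([.958,-.288,0],tz),seed=o["joints"]))
for p in([.6007,.0812,.0955],[.572,-.0143,.049]): print(ik(p,frame([.958,-.288,0],tz)))
E
```

```text
time_s: 13.9
tcp_pos: [0.5462, -0.0972, 0.2557]
tool_rot: [-2.379, -1.772, -0.328]
ft_force: [0.2, 1.2, -0.6]
width: 0.0749
grasp_force: 0.0
time_s: 14.52
tcp_pos: [0.6005, 0.0958, 0.2533]
tool_rot: [2.515, 1.88, -0.005]
ft_force: [-0.1, -1.2, 0.2]
width: 0.075
grasp_force: 0.0
time_s: 14.65
tcp_pos: [0.6001, 0.0923, 0.2535]
shift [  0.061  -1.112 -15.802] turn [-62.037  18.579  -0.091]
q [ 0.152  0.293  1.629 -0.004  1.221  0.444] tcp [0.6   0.092 0.254] t 14.65
(np.float64(9.346268759418327e-11), np.float64(0.6043479607166722), array([ 0.516,  0.963,  1.332, -0.696,  1.784,  1.012]))
(np.float64(5.111226389147489e-11), np.float64(0.5437579609901317), array([ 0.421,  0.955,  1.506, -0.756,  1.615,  1.074]))
(np.float64(1.7118049919487465e-08), np.float64(0.604347974057196), array([ 0.516,  0.963,  1.332, -0.696,  1.784,  1.012]))
(np.float64(1.4067597865006377e-08), np.float64(0.5437579618656483), array([ 0.421,  0.955,  1.506, -0.756,  1.615,  1.074]))
```

```bash
python3 -m inch '[0,0,0,-9,2.7,0,7.5,0,0,0,-18,5.4,0,7.5,0,0,0,-27,8.1,0,7.5,0,0,-2,-36,10.8,0,7.5,0,-0.3,-5,-45,13.5,0,7.5]'
python3 -m inch '[0,-0.3,-3,-8,2.4,0,7.5,0,-0.6,-6,-17,5.1,0,7.5,0,-0.8,-9,-17,5.1,0,7.5,0.1,-0.8,-10.8,-17,5.1,0,7.5,0.1,-0.8,-10.8,-17,5.1,0,7.5]'
python3 - <<'E'
from t import *
log();tz=[-.261,-.868,-.4226]
tgt([.572,-.0143,.049],[.958,-.288,0],tz)
E
```

```text
time_s: 15.28
tcp_pos: [0.6017, 0.0886, 0.2051]
tool_rot: [2.011, 1.494, -0.879]
ft_force: [0.5, 0.1, -0.8]
width: 0.0749
grasp_force: 0.0
time_s: 15.9
tcp_pos: [0.6021, 0.0806, 0.0966]
tool_rot: [1.781, 1.324, -1.129]
ft_force: [0.8, -0.8, -0.1]
width: 0.0752
grasp_force: 0.0
shift [-3.014 -9.489 -4.762] turn [-0.199  0.104  0.   ]
q [ 0.511  0.96   1.331 -0.698  1.781  1.008] tcp [0.602 0.081 0.097] t 15.9
```

```bash
python3 -m inch '[-0.7,-2.3,-1.2,0,0,0,7.5,-1.5,-4.7,-2.4,0,0,0,7.5,-2.2,-7.1,-3.6,0,0,0,7.5,-3,-9.5,-4.8,0,0,0,7.5,-3,-9.5,-4.8,0,0,0,7.5]' | tail -5
python3 -m inch '[0,0,0,0,0,0,6.5,0,0,0,0,0,0,5.5,0,0,0,0,0,0,4.8,0,0,0,0,0,0,4.5,0,0,0,0,0,0,4.5]' 10
python3 -m inch '[0,0,0,0,0,0,4.5,0,0,0,0,0,0,4.5]' 50
python3 - <<'E'
from t import *
log();tz=[-.261,-.868,-.4226]
tgt([.572,-.0143,.049],[.958,-.288,0],tz)
f=manip.grab_frame("scene");cv2.imwrite('pics/b2.png',cv2.resize(f['image'][130:330,260:480],(660,600),interpolation=2))
for c in("top",):
    f=manip.grab_frame(c);Q=cloud(f).reshape(-1,3)
    m=(abs(Q[:,0]-.575)<.035)&(abs(Q[:,1]+.00)<.035)&(Q[:,2]>.104)&(Q[:,2]<.125);q=Q[m]
    print(len(q),q.mean(0),cv2.minAreaRect((q[:,:2]*1000).astype(np.float32)))
E
```

```text
tcp_pos: [0.5719, -0.0148, 0.0501]
tool_rot: [1.782, 1.322, -1.129]
ft_force: [-0.8, 0.6, 0.9]
width: 0.075
grasp_force: 0.0
time_s: 17.15
tcp_pos: [0.5722, -0.0129, 0.0487]
tool_rot: [1.778, 1.324, -1.13]
ft_force: [1.1, 5.7, 6.8]
width: 0.0496
grasp_force: 10.0
time_s: 17.4
tcp_pos: [0.5723, -0.0129, 0.0487]
tool_rot: [1.778, 1.324, -1.13]
ft_force: [1.0, 6.0, 6.8]
width: 0.0495
grasp_force: 50.0
shift [-0.026 -0.138  0.032] turn [-0.063  0.087 -0.118]
q [ 0.42   0.955  1.506 -0.758  1.613  1.074] tcp [ 0.572 -0.013  0.049] t 17.4
370 [ 0.576 -0.004  0.109] ((575.8529663085938, -4.866765975952148), (36.39837646484375, 50.37705993652344), 73.45771789550781)
```

View pics/b2.png

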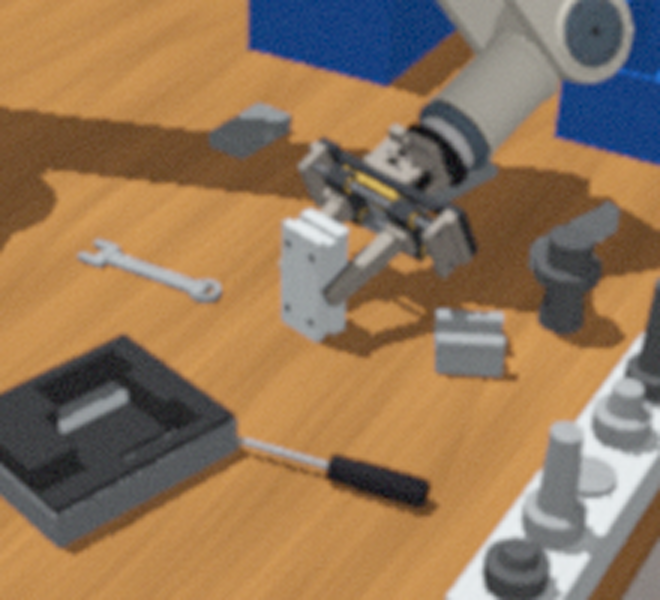

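```bash
cat > c.py <<'E'
from ik import *
# gauge in tool, recorded at regrasp
T0=np.array([.5723,-.0129,.0487]);R0=R.from_rotvec([1.778,1.324,-1.13])
u=np.array([np.cos(np.radians(73.3)),np.sin(np.radians(73.3)),0]);Z=np.array([0,0,1.])
G0=np.stack([Z,np.cross(-u,Z),-u],1);m0=np.array([.5755,-.0045,.055])
gt=R0.inv().apply(m0-T0);gR=R0.as_matrix().T@G0
def final(h,ctr=(.558,.261),ang=75.6,tilt=0):
    s=np.array([np.cos(np.radians(ang)),np.sin(np.radians(ang)),0]);G=np.stack([-s,np.cross(-Z,-s),-Z],1)
    M=G@gR.T;p=np.r_[ctr,h]-M@gt;return p,M
def show(h,**k):
    p,M=final(h,**k);print("target TCP",p);tgt(p,M[:,1],M[:,2]);return p,M
def est():
    o=manip.get_obs();C=R.from_rotvec(o["tool_rot"]);return np.array(o["tcp_pos"])+C.apply(gt),C.as_matrix()@gR
E
python3 - <<'E'
from c import *
print(gt,gR)
for h in(.13,.076,.055):
    p,M=show(h);print(ik(p,M))
E
python3 -m inch '[0,0,2,0,0,0,4.5,0,0,5,0,0,0,4.5,0,0,9,0,0,0,4.5,0,0,13,0,0,0,4.5,0,0,13,0,0,0,4.5]'
```

```text
[-0.002  0.001 -0.011] [[-0.906 -0.    -0.424]
 [ 0.001 -1.    -0.001]
 [-0.424 -0.002  0.906]]
target TCP [0.559 0.267 0.121]
shift [-1.329 28.021  7.235] turn [ 86.724 -24.117   1.814]
q [ 0.42   0.955  1.506 -0.758  1.613  1.074] tcp [ 0.572 -0.013  0.049] t 17.5
(np.float64(1.343375808930379e-08), np.float64(0.7151199259648543), array([0.226, 0.375, 1.934, 0.61 , 0.715, 0.034]))
target TCP [0.559 0.267 0.067]
shift [-1.329 28.021  1.835] turn [ 86.724 -24.117   1.814]
q [ 0.42   0.955  1.506 -0.758  1.613  1.074] tcp [ 0.572 -0.013  0.049] t 17.5
(np.float64(2.6052492222910467e-11), np.float64(0.6254777159115587), array([ 0.226,  0.461,  1.962,  0.697,  0.625, -0.076]))
target TCP [0.559 0.267 0.046]
shift [-1.329 28.021 -0.265] turn [ 86.724 -24.117   1.814]
q [ 0.42   0.955  1.506 -0.758  1.613  1.074] tcp [ 0.572 -0.013  0.049] t 17.5
(np.float64(1.105084617101754e-09), np.float64(0.5930727481129553), array([ 0.226,  0.496,  1.969,  0.737,  0.593, -0.126]))
time_s: 18.12
tcp_pos: [0.5729, -0.0132, 0.1811]
tool_rot: [1.781, 1.323, -1.125]
ft_force: [0.4, 0.0, -3.0]
width: 0.0496
grasp_force: 50.0
```

```bash
python3 -m inch '[0,2,1,8,-2.3,0,4.5,0,4,2,17,-4.8,0,4.5,0,6,2,26,-7.3,0,4.5,0,8,2,35,-9.8,0,4.5,0,10,2,44,-12.3,0,4.5]'
python3 -m inch '[0,2,0,9,-2.5,0,4.5,0,4,0,18,-5,0,4.5,0,6,0,27,-7.5,0,4.5,0,8,0,36,-10,0.5,4.5,0,10,0,42,-11.8,1,4.5]'
python3 -m inch '[0,0,0,0,0,0,4.5,0,0,0,0,0,0,4.5]'
python3 -c "
from c import *
show(.12)
f=manip.grab_frame('scene');cv2.imwrite('pics/c2.png',cv2.resize(f['image'][100:260,320:500],(675,600),interpolation=2))
for c in('top','scene'):
    F=manip.grab_frame(c);Q=cloud(F).reshape(-1,3);e,_=est();print('est',e)
    m=(abs(Q[:,0]-e[0])<.09)&(abs(Q[:,1]-e[1])<.09)&(abs(Q[:,2]-e[2]-.018)<.008);q=Q[m];print(c,len(q),q.mean(0),cv2.minAreaRect((q[:,:2]*1000).astype(np.float32)))
    ct=q.mean(0);print(np.linalg.svd(q-ct,full_matrices=False)[2][2])
"
```

```text
time_s: 18.75
tcp_pos: [0.5714, 0.0873, 0.1976]
tool_rot: [2.341, 1.757, -0.403]
ft_force: [-0.9, -0.2, -2.8]
width: 0.0496
grasp_force: 50.0
time_s: 19.38
tcp_pos: [0.5707, 0.1858, 0.1971]
tool_rot: [-2.247, -1.724, -0.478]
ft_force: [-0.6, 0.6, -3.9]
width: 0.0498
grasp_force: 50.0
time_s: 19.62
tcp_pos: [0.5716, 0.1859, 0.1975]
tool_rot: [-2.249, -1.729, -0.472]
ft_force: [-0.4, -0.4, -2.9]
width: 0.0497
grasp_force: 50.0
target TCP [0.559 0.267 0.111]
shift [-1.263  8.139 -8.647] turn [ 0.65  -0.943  0.306]
q [0.076 0.275 1.864 0.509 0.933 0.043] tcp [0.572 0.186 0.198] t 19.625
est [0.571 0.18  0.207]
top 0 [nan nan nan] ((0.0, 0.0), (0.0, 0.0), 0.0)<string>:7: RuntimeWarning: Mean of empty slice.
  ret = um.true_divide(
<string>:8: RuntimeWarning: Mean of empty slice.
Traceback (most recent call last):
IndexError: index 2 is out of bounds for axis 0 with size 0
```

View pics/c2.png

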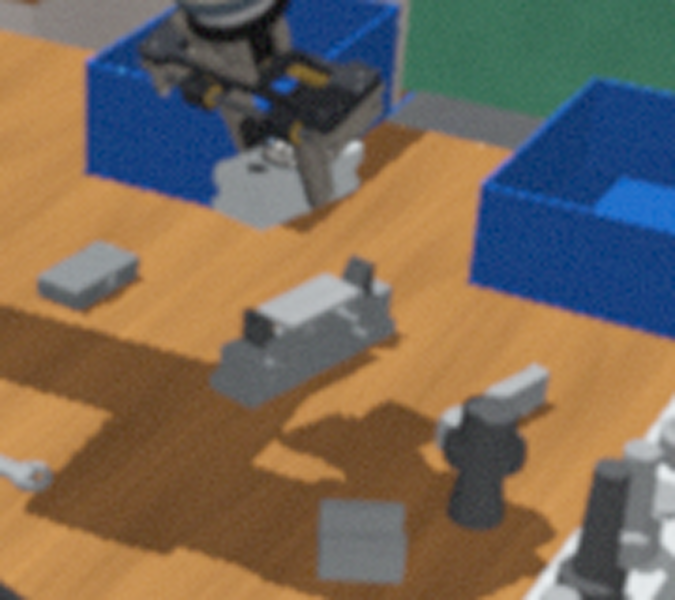

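```bash
python3 -m inch '[-0.4,2.5,0,0.2,-0.3,0.1,4.5,-0.8,5,0,0.4,-0.6,0.2,4.5,-1.26,8.1,-1,0.65,-0.9,0.3,4.5,-1.26,8.1,-5,0.65,-0.9,0.3,4.5,-1.26,8.1,-8.6,0.65,-0.9,0.3,4.5]' |head -2
python3 -m inch '[0,0,0,0,0,0,4.5,0,0,0,0,0,0,4.5]'|head -4
python3 - <<'E'
from c import *
show(.082)
e,_=est();print("est",e)
for c in('top','scene'):
    F=manip.grab_frame(c);Q=cloud(F).reshape(-1,3)
    for n in("gauge_mid","gauge_toe","gauge_heel","catch","stage_top"): print(c,n,[(np.round(x["at"]),round(x["score"],2),w(F,*x["at"])) for x in manip.mark_of(n,c)[:2]])
    m=(abs(Q[:,0]-e[0])<.05)&(abs(Q[:,1]-e[1])<.075)&(Q[:,2]>.095)&(Q[:,2]<.145);q=Q[m];print(c,len(q),q.mean(0))
    if len(q)>10:print(cv2.minAreaRect((q[:,:2]*1000).astype(np.float32)))
E
```

```text
time_s: 20.35
tcp_pos: [0.5593, 0.2684, 0.1115]
time_s: 20.6
tcp_pos: [0.5601, 0.2678, 0.1133]
tool_rot: [-2.237, -1.735, -0.504]
ft_force: [0.8, -0.6, -2.9]
target TCP [0.559 0.267 0.073]
shift [-0.115 -0.055 -4.031] turn [-0.159  0.118 -0.006]
q [0.223 0.388 1.939 0.627 0.702 0.011] tcp [0.56  0.268 0.113] t 20.6
est [0.559 0.262 0.122]
top gauge_mid []
top gauge_toe []
top gauge_heel []
top catch []
top stage_top []
top 0 [nan nan nan]
scene gauge_mid [(array([403., 160.]), 0.91, array([0.57 , 0.235, 0.141])), (array([343., 172.]), 0.49, array([0.338, 0.263, 0.022]))]
scene gauge_toe [(array([418., 154.]), 0.94, array([0.633, 0.192, 0.198]))]
scene gauge_heel [(array([389., 167.]), 0.76, array([0.534, 0.217, 0.115])), (array([401., 195.]), 0.34, array([0.57 , 0.241, 0.018]))]
scene catch [(array([408., 176.]), 0.94, array([0.563, 0.295, 0.057])), (array([288., 279.]), 0.35, array([ 0.535, -0.303,  0.04 ]))]
scene stage_top [(array([399., 178.]), 0.75, array([0.541, 0.274, 0.054]))]
scene 486 [0.564 0.236 0.129]
((565.1149291992188, 259.3257141113281), (123.26543426513672, 77.45034790039062), 53.64799499511719)<stdin>:7: RuntimeWarning: Mean of empty slice.
  ret = um.true_divide(
```

```bash
python3 -m inch '[-0.1,-0.05,-1.2,0,0,0,4.5,-0.1,-0.05,-2.4,0,0,0,4.5,-0.1,-0.05,-3.4,0,0,0,4.5,-0.1,-0.05,-4.0,0,0,0,4.5,-0.1,-0.05,-4.0,0,0,0,4.5]' |sed -n '2p;4p'
python3 -m inch '[0,0,-0.2,0,0,0,4.5,0,0,-0.4,0,0,0,4.5,0,0,-0.6,0,0,0,4.5,0,0,-0.8,0,0,0,4.5,0,0,-0.8,0,0,0,4.5]' 60
python3 -c "
from c import *
f=manip.grab_frame('scene');cv2.imwrite('pics/d1.png',cv2.resize(f['image'][100:230,330:480],(692,600),interpolation=2));print(est()[0])"
```

```text
tcp_pos: [0.5579, 0.2669, 0.0714]
ft_force: [0.3, -0.5, -3.4]
time_s: 22.45
tcp_pos: [0.5586, 0.2671, 0.0645]
tool_rot: [-2.237, -1.734, -0.504]
ft_force: [0.8, 1.7, 3.2]
width: 0.0496
grasp_force: 60.0
[0.558 0.261 0.073]
```

View pics/d1.png

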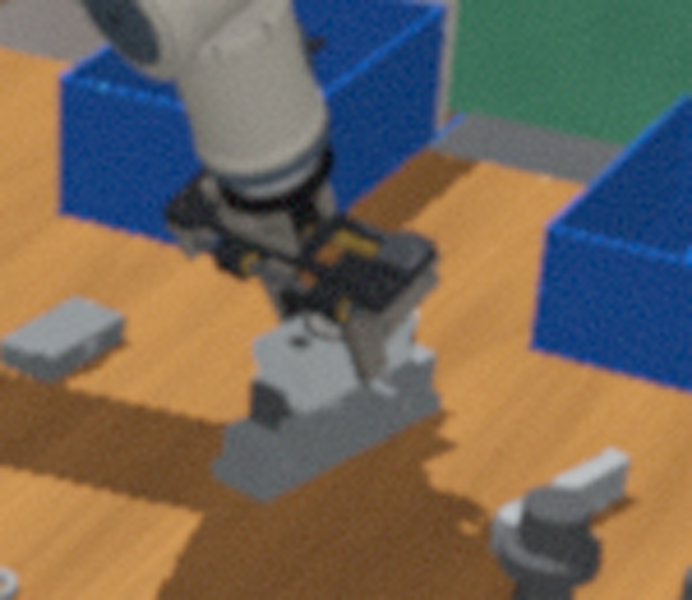

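The gauge head sits between the catches, dial up, and the platform spring is being felt. Pressing further down.

```bash
python3 -m inch '[0,0,-0.2,0,0,0,4.5,0,0,-0.4,0,0,0,4.5,0,0,-0.6,0,0,0,4.5,0,0,-0.8,0,0,0,4.5,0,0,-0.8,0,0,0,4.5]' |sed -n '2,4p'
python3 -m inch '[0,0,-0.2,0,0,0,4.5,0,0,-0.4,0,0,0,4.5,0,0,-0.6,0,0,0,4.5,0,0,-0.8,0,0,0,4.5,0,0,-0.8,0,0,0,4.5]' |sed -n '2,4p'
```

```text
tcp_pos: [0.5586, 0.2671, 0.0565]
tool_rot: [-2.237, -1.734, -0.504]
ft_force: [0.5, 2.1, 4.9]
tcp_pos: [0.5586, 0.267, 0.0482]
tool_rot: [-2.237, -1.734, -0.503]
ft_force: [1.3, 2.0, 2.9]
```

```bash
python3 -m inch '[0,0,-0.1,0,0,0,4.5,0,0,-0.2,0,0,0,4.5,0,0,-0.2,0,0,0,4.5]' |sed -n '2,4p'
python3 -m inch '[0,0,-0.1,0,0,0,4.5,0,0,-0.2,0,0,0,4.5,0,0,-0.2,0,0,0,4.5]' |sed -n '2,4p'
```

```text
tcp_pos: [0.5586, 0.2671, 0.0465]
tool_rot: [-2.237, -1.734, -0.504]
ft_force: [1.0, 1.3, 7.7]
tcp_pos: [0.5586, 0.2671, 0.0447]
tool_rot: [-2.236, -1.734, -0.504]
ft_force: [-0.4, 0.7, 7.4]
```

```bash
python3 -m inch '[0,0,-0.1,0,0,0,4.5,0,0,-0.1,0,0,0,4.5]' |sed -n '2,4p'
python3 -m inch '[0,0,-0.1,0,0,0,4.5,0,0,-0.1,0,0,0,4.5]' |sed -n '2,4p'
python3 -m inch '[0,0,-0.1,0,0,0,4.5,0,0,-0.1,0,0,0,4.5]' |sed -n '2,4p'
```

```text
tcp_pos: [0.5587, 0.2672, 0.0446]
tool_rot: [-2.236, -1.734, -0.505]
ft_force: [-2.7, -1.2, 19.5]
tcp_pos: [0.5587, 0.2673, 0.0445]
tool_rot: [-2.235, -1.734, -0.506]
ft_force: [-7.8, -5.6, 29.8]
tcp_pos: [0.5588, 0.2674, 0.0444]
tool_rot: [-2.234, -1.734, -0.507]
ft_force: [-10.6, -10.7, 41.6]
```

It has bottomed out at 30 to 40 N. I relax, let go, back off and look.

```bash
python3 -m inch '[0,0,0.2,0,0,0,4.5,0,0,0.3,0,0,0,4.5,0,0,0.3,0,0,0,4.5]' |sed -n '2,4p'
python3 -m inch '[0,0,0,0,0,0,5.4,0,0,0,0,0,0,6.2,0,0,0,0,0,0,7,0,0,0,0,0,0,7]' 5
python3 -m inch '[0,-0.5,1,0,0,0,7,-0.2,-1.2,2.6,0,0,0,7,-0.5,-2.5,5.4,0,0,0,7,-1,-4,8.6,0,0,0,7,-1.5,-6,13,0,0,0,7]' |sed -n '1,4p'
python3 -m inch '[-3,-6,4,0,0,0,7,-6,-12,4,0,0,0,7,-9,-18,4,0,0,0,7,-12,-24,4,0,0,0,7,-12,-24,4,0,0,0,7]' |sed -n '1,2p'
python3 - <<'E'
from t import *
for c in('top','scene'):
    F=manip.grab_frame(c);Q=cloud(F).reshape(-1,3)
    if c=='top':cv2.imwrite('pics/e1.png',cv2.resize(F['image'][160:280,70:220],(750,600),interpolation=2))
    for n in("gauge_mid","gauge_toe","gauge_heel"): print(c,n,[(np.round(x["at"]),round(x["score"],2),w(F,*x["at"])) for x in manip.mark_of(n,c)[:1]])
    m=(abs(Q[:,0]-.558)<.04)&(abs(Q[:,1]-.261)<.06)&(Q[:,2]>.067)&(Q[:,2]<.11);q=Q[m]
    for i in range(3):
        ct=q.mean(0);n=np.linalg.svd(q-ct,full_matrices=False)[2][2];n*=np.sign(n[2]);q=q[abs((q-ct)@n)<.004]
    print(c,len(q),ct,n,cv2.minAreaRect((q[:,:2]*1000).astype(np.float32)))
E
```

```text
tcp_pos: [0.5587, 0.2672, 0.0449]
tool_rot: [-2.236, -1.734, -0.504]
ft_force: [-0.3, 2.5, 8.9]
time_s: 26.12
tcp_pos: [0.558, 0.2668, 0.0438]
tool_rot: [-2.237, -1.734, -0.502]
ft_force: [-0.4, -0.4, 0.2]
width: 0.0698
grasp_force: 0.0
time_s: 26.75
tcp_pos: [0.5423, 0.2058, 0.1756]
tool_rot: [-2.237, -1.734, -0.501]
ft_force: [0.2, 0.2, -1.0]
time_s: 27.38
tcp_pos: [0.4217, -0.0358, 0.2152]
top gauge_mid [(array([109., 214.]), 0.71, array([0.567, 0.305, 0.075]))]
top gauge_toe [(array([112., 212.]), 0.75, array([0.572, 0.297, 0.077]))]
top gauge_heel [(array([159., 225.]), 0.86, array([0.542, 0.202, 0.068]))]
top 1228 [0.558 0.258 0.076] [-0.005 -0.003  1.   ] ((558.8832397460938, 262.3607177734375), (120.6059341430664, 49.972354888916016), 75.52069091796875)
scene gauge_mid [(array([403., 177.]), 0.89, array([0.569, 0.248, 0.077]))]
scene gauge_toe [(array([416., 174.]), 0.57, array([0.592, 0.295, 0.072]))]
scene gauge_heel [(array([389., 183.]), 0.9, array([0.545, 0.199, 0.072]))]
scene 284 [0.56  0.257 0.075] [ 0.042 -0.021  0.999] ((558.3374633789062, 260.4741516113281), (118.32768249511719, 55.028499603271484), 74.67512512207031)
```

View pics/e1.png

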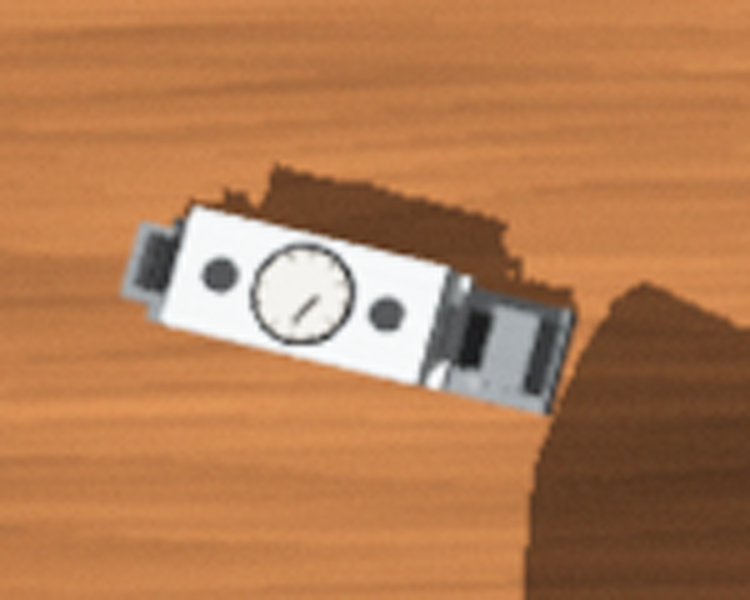

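The gauge head lies dial up and level on the stage, dial at (303,293), with both catches engaged. Its top is at 75–76 mm, where a latched head would sit at 75 mm, and it is centred and aligned at 75.5°.

```bash
python3 -m inch '[0,0,0,0,0,0,7,0,0,0,0,0,0,7]'|sed -n '1,4p'; python3 -c "
from workcell import manip
print(manip.close_job())"
```

```text
time_s: 28.02
tcp_pos: [0.4233, -0.0327, 0.214]
tool_rot: [-2.236, -1.735, -0.502]
ft_force: [0.0, 1.0, 0.0]
the job is handed in; nothing more can be done
None
```

The gauge head is on the stage dial up, level and held down by both catches, and the job was handed in at about 28 s with the arm clear of everything; the hand-in call returned no verdict.

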